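# Sort the mixing-bank stirrers by drag

### The job

Push each of the three hand wheels round by its orange knob, gently and without pinching it (25 N breaks a knob), and leave the knob a quarter to half a turn away from where it began; feel whether its stirrer runs free or binds. Push that wheel's blue marker tab fully over: to the green end (left) if it runs free, to the red end (right) if it binds. Leave the other things on the bench where they are.

Things in the scene. Friction and masses are not known exactly. Their poses are not given: they have to be found in the camera images.
- bank: grey fixed tray, 360 x 440 x 20 mm; origin at table height under the middle front tin; x away from the robot, y left along the row, z up. Front tins (100 mm wide, lid top at z 128 mm) with hand wheels at x 0, y +135 (left), 0, -135 mm (right); white marker rail 40 mm wide, top at z 82 mm, along y at x -125 mm; closed spare tins 120 mm high at x 125, y +-68 mm
- knob_a (a point): centre of the orange knob of the left wheel: an upright round peg, 16 mm diameter, 30 mm tall, fixed on the wheel 34 mm from its axle, z 142 to 172 mm (this point at 157). The wheel is an aluminium disc, 90 mm diameter, top at z 142 mm, on an upright axle at the tin's centre, hub 4 mm higher
- wheel_a: the left hand wheel with its stirrer inside the tin; origin on the axle at z 130 mm, x towards its knob. Turns any number of turns either way; in thick paint it stops at once when let go, free or not. Slowly turned, a free one resists with under 1.5 N at the knob, a binding one (something in the tin presses on its stirrer) with about 6 to 13 N while it moves (much of it fades once you stop); one or two of the three bind, nothing shows which
- tab_a (a point): centre of the left wheel's blue marker tab, an upright tab 12 mm (along the rail) x 16 mm x 34 mm tall on the marker rail in front of its tin, 83 to 117 mm above the table, this point 17 mm up
- marker_a (a joint): slide of the left marker, m, growing to the bank's +y (robot's left): +0.025 is fully over at the green end (runs free), -0.025 fully over at the red end (binding), starts near 0; slides with about 1.5 N and stays where it is left
- knob_b (a point): centre of the orange knob of the middle wheel: an upright round peg, 16 mm diameter, 30 mm tall, fixed on the wheel 34 mm from its axle, z 142 to 172 mm (this point at 157). The wheel is an aluminium disc, 90 mm diameter, top at z 142 mm, on an upright axle at the tin's centre, hub 4 mm higher
- wheel_b: the middle hand wheel with its stirrer inside the tin; origin on the axle at z 130 mm, x towards its knob. Turns any number of turns either way; in thick paint it stops at once when let go, free or not. Slowly turned, a free one resists with under 1.5 N at the knob, a binding one (something in the tin presses on its stirrer) with about 6 to 13 N while it moves (much of it fades once you stop); one or two of the three bind, nothing shows which
- tab_b (a point): centre of the middle wheel's blue marker tab, an upright tab 12 mm (along the rail) x 16 mm x 34 mm tall on the marker rail in front of its tin, 83 to 117 mm above the table, this point 17 mm up
- marker_b (a joint): slide of the middle marker, m, growing to the bank's +y (robot's left): +0.025 is fully over at the green end (runs free), -0.025 fully over at the red end (binding), starts near 0; slides with about 1.5 N and stays where it is left
- knob_c (a point): centre of the orange knob of the right wheel: an upright round peg, 16 mm diameter, 30 mm tall, fixed on the wheel 34 mm from its axle, z 142 to 172 mm (this point at 157). The wheel is an aluminium disc, 90 mm diameter, top at z 142 mm, on an upright axle at the tin's centre, hub 4 mm higher
- wheel_c: the right hand wheel with its stirrer inside the tin; origin on the axle at z 130 mm, x towards its knob. Turns any number of turns either way; in thick paint it stops at once when let go, free or not. Slowly turned, a free one resists with under 1.5 N at the knob, a binding one (something in the tin presses on its stirrer) with about 6 to 13 N while it moves (much of it fades once you stop); one or two of the three bind, nothing shows which
- tab_c (a point): centre of the right wheel's blue marker tab, an upright tab 12 mm (along the rail) x 16 mm x 34 mm tall on the marker rail in front of its tin, 83 to 117 mm above the table, this point 17 mm up
- marker_c (a joint): slide of the right marker, m, growing to the bank's +y (robot's left): +0.025 is fully over at the green end (runs free), -0.025 fully over at the red end (binding), starts near 0; slides with about 1.5 N and stays where it is left
- cup: bystander: clear open mixing cup, 84 mm wide, 100 mm high; origin at the centre of its underside
- lid_ring: bystander: black lid ring lying flat, 100 mm wide, 16 mm high; origin at the centre of its underside
- spatula: bystander: spatula lying on the bench, along its x
- hardener: bystander: white bottle with red cap, 64 mm wide, 140 mm high; origin at the centre of its underside
- tint_jar: bystander: amber glass jar, 60 mm wide, 70 mm high; origin at the centre of its underside
- pad: bystander: yellow sanding block, 35 x 50 x 18 mm, lying on the bank's tray between marker rail and tins; origin at the centre of its underside

How it is judged:
At the end, for the whole second after the job is handed in: every wheel stands turned away from its start (knob at least 30 mm from where it began) and at rest; the marker of every binding wheel is within 5 mm of its red end, the marker of every free wheel within 5 mm of its green end (((contact force between wheel_a and anything else above 3 N and value of joint marker_a below -0.02 m) or (contact force between wheel_a and anything else below 3 N and value of joint marker_a above 0.02 m)) and distance of each of knob_a, knob_b, knob_c from where it was at the start of the episode above 0.03 m and angular speed of each of wheel_a, wheel_b, wheel_c below 0.3 rad/s and ((contact force between wheel_b and anything else above 3 N and value of joint marker_b below -0.02 m) or (contact force between wheel_b and anything else below 3 N and value of joint marker_b above 0.02 m)) and ((contact force between wheel_c and anything else above 3 N and value of joint marker_c below -0.02 m) or (contact force between wheel_c and anything else below 3 N and value of joint marker_c above 0.02 m))); the robot touches nothing.
It fails at once if a wheel or its knob is pushed or squeezed by the fingers with more than 25 N (contact force between the fingers and wheel_a above 25 N or contact force between the fingers and wheel_b above 25 N or contact force between the fingers and wheel_c above 25 N).
It fails at once if a bystander is moved by more than 15 mm (distance of any of cup, lid_ring, spatula, hardener, tint_jar, pad from where it was at the start of the episode above 0.015 m).
It also fails if it takes over 72 s, if anything falls off the work surface, if the arm or the gripper's body presses on something with over 40 N, if the wrist force passes 120 N, or if a joint passes its speed limit or range.

### The arm

A 7-joint arm with a two-finger parallel gripper is mounted at the origin on the work surface. World frame = base frame: x ahead of the robot, y to its left, z up, the work surface at z = 0. Lengths are in m, angles in rad, forces in N, time in s.
With the tool pointing down it reaches from about 0.4 to 0.875 m from the base axis. Payload 4.4 kg.
Tool frame: the origin (TCP) lies on the centre line of the jaws, within the pads' length; the fingertips stand r.finger_overhang ahead of it and the grasp point (between the pads) lies 5 mm behind it (r.finger_overhang is the distance from the TCP to the fingertips, in m); z points along the fingers, y is the line along which they close (so a half turn about z gives the same grasp; the last joint's range is limited). The gripper opens to 85 mm and grips with 20 to 120 N. Pads are 22 mm wide; open, the fingers measure 114 mm over their backs; the gripper's body (76 mm by 85 mm) begins 54 mm behind the grasp point. The pads swing forward as they close: fully open they stand 13 mm farther back than shut.
Start: joints at [1.265, 0.628, 0.038, 1.517, -0.027, 0.996, -0.02], TCP at [0.154, -0.631, 0.245] pointing down, gripper open.
Joint ranges: [-3.06, 3.06], [-0.37, 2.12], [-1.25, 1.32], [0.18, 2.47], [-1.1, 4.24], [0.23, 1.98], [-2.94, 2.94]. Speed limits (rad/s): [2.57, 2.57, 3.14, 3.14, 3.14, 3.14, 3.14].

### API

Orientations are given as a unit quaternion [w, x, y, z].
In Python, from plant import r gives the robot as it stands.
- The arm moves only by the tool drive_tool, never from a script. Its argument "steps" is a list of rows, each an object with "offset": the shift along the tool's x, y, z in mm, a list of three; "spin": the turn about the tool's z in rad; "hand": the closure, from 0 (fully open) to 1 (shut). A call has exactly 5 rows; each row shifts and turns the commanded pose from where the row before left it, along the tool's axes as they then stand; what a row does not reach is not made up. A row lasts 1/12 s, in which the tool goes at most 41.7 mm and 7.16 degrees, less where a joint would pass 70% of its speed; a pose out of reach is approached as far as the arm can. A call with a gripper value outside its range is refused whole. The fingers move at their own pace and stop on an object; "newtons" is the grip in N (left out, the last holds). Time passes only in rows, so rows that do not move let the fingers close, or fill a call up. It gives the time, the measured TCP pose, the force, the opening and the grip force at its end, in the units of the state.
- r.state(): the state, without advancing time (a new reading comes with each control period).
- r.grab_frame(name): name is "side" or "top"; returns a dict with "frame" (480x640x3 uint8, red, green, blue), "fovy" (degrees; the focal length in pixels is half the picture's height over the tangent of half this angle, whatever the lens; pixels are square), "cx", "cy" (the principal point, pixels), "k1" (the pictures are not rectified: a ray, as slopes to the right and down, at radius r is drawn at 1 + k1 r^2 times it, then the intrinsics apply), "camera_from_world" (4x4, takes a point from world to camera coordinates). Camera axes: x right, y down, z forward; pixel columns grow to the right and rows downward; lengths in m; the calibration is good to about 2 mm. A picture is of the moment at which its call begins. There is no depth.
- r.job_done(): hands the job in; it is judged then, once.
The state is a dict: "clock": time; "qpos": joint angles; "qvel": joint speeds; "joint_torque": joint torques, N m; "tool_pos": TCP position; "tcp_rot": TCP orientation; "force": force on the tool from outside, world axes, zero at the start; "torque": the same for the moment, N m; "finger_gap": finger opening in m; "gripper_force": force on a finger pad.
Only numpy, scipy, OpenCV 4.12 (cv2) and the standard library are available. Lean on these libraries where they do the work, as an engineer would, in place of code of your own. Each camera call takes 0.05 s, during which the arm holds its last target. There are 200 camera calls.

## Working session

There is one attempt and no reset: what is moved stays moved. The work goes in short steps, Python scripts to look and compute and a tool call to move; the robot and the scene stay as the last step left them, time stands still between calls to the robot, and variables do not carry over. Pictures are saved under pics/ and viewed, at most 10 in all, crops included, and the job is handed in when it is done.

Besides the shell and the picture viewer there is one more tool, called after ">>>" by a JSON object that holds its "op" and its "data". drive_tool: Moves the arm, as the interface text tells. Its arguments: {"type":"object","properties":{"steps":{"type":"array"},"newtons":{"type":"number"}},"required":["steps"]}

```bash
mkdir -p pics; cat > h.py <<'E'
import numpy as np, cv2
from plant import r
def K(f):
    F=240/np.tan(np.radians(f["fovy"])/2); return F,f["cx"],f["cy"],f["k1"]
def ray(f,u,v):
    F,cx,cy,k=K(f); d=np.array([(u-cx)/F,(v-cy)/F]); s=d.copy()
    for _ in range(20): s=d/(1+k*(s@s))
    T=np.array(f["camera_from_world"]); R=T[:3,:3]; o=-R.T@T[:3,3]
    return o,R.T@np.array([*s,1])
def onz(f,u,v,z):
    o,d=ray(f,u,v); return o+d*(z-o[2])/d[2]
def proj(f,p):
    F,cx,cy,k=K(f); T=np.array(f["camera_from_world"]); c=T[:3,:3]@p+T[:3,3]; s=c[:2]/c[2]; s=s*(1+k*(s@s)); return s*F+[cx,cy]
def blobs(f,lo,hi,amin=15):
    h=cv2.cvtColor(f["frame"],cv2.COLOR_RGB2HSV); m=cv2.inRange(h,np.array(lo),np.array(hi))
    n,l,s,c=cv2.connectedComponentsWithStats(m)
    return [(c[i].round(1).tolist(),s[i].tolist()) for i in range(1,n) if s[i][4]>=amin]
E
python3 - <<'E'
from h import *
for n in("top","side"):
    f=r.grab_frame(n); cv2.imwrite(f"pics/{n}0.png",f["frame"][:,:,::-1])
    T=np.array(f["camera_from_world"]); print(n,f["fovy"],f["k1"],-T[:3,:3].T@T[:3,3])
    print("or",blobs(f,(5,150,120),(18,255,255))); print("bl",blobs(f,(100,120,60),(130,255,255)))
s=r.state(); print(s["tool_pos"],s["tcp_rot"],s["force"],s["finger_gap"],r.finger_overhang)
E
```

```text
top 46.53433074957593 -0.1325016191168217 [ 0.28308128 -0.01002273  1.37832303]
or [([304.4, 199.8], [301, 197, 7, 7, 37]), ([381.1, 203.5], [378, 201, 7, 6, 35]), ([234.8, 208.1], [232, 205, 7, 7, 37])]
bl [([248.9, 272.9], [247, 270, 5, 7, 32]), ([307.4, 273.1], [305, 270, 6, 7, 35]), ([371.3, 273.2], [369, 270, 6, 7, 37])]
side 44.42767165391532 0.05667094702043649 [0.28535627 0.90995058 0.86903359]
or [([293.1, 167.6], [291, 165, 6, 9, 31]), ([268.1, 212.1], [265, 210, 7, 6, 31]), ([253.5, 264.2], [251, 261, 6, 7, 33])]
bl [([539.9, 68.5], [494, 0, 85, 132, 8373]), ([315.1, 105.7], [295, 84, 42, 56, 1366]), ([357.9, 204.7], [356, 199, 5, 13, 47]), ([345.8, 246.0], [343, 240, 7, 14, 67]), ([332.5, 291.6], [330, 285, 7, 15, 85]), ([265.3, 311.0], [246, 299, 42, 23, 535])]
[ 0.15431507 -0.63086889  0.24448147] [-8.39876744e-04  9.92817009e-01  1.19639750e-01 -1.03368183e-04] [0.11910675 0.74507253 0.26361444] 0.08544548831982568 0.014
```

View pics/top0.png

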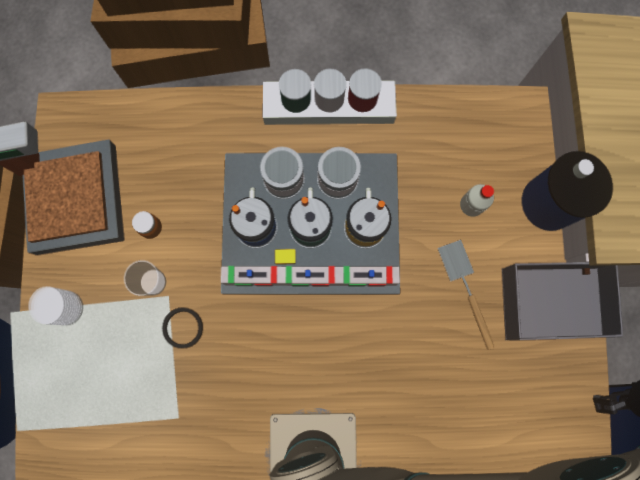

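View pics/side0.png

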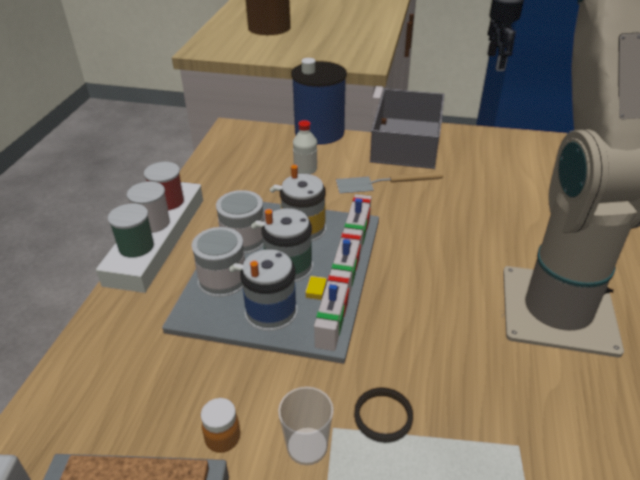

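The top view shows the tray at about (223–399, 153–293), with wheels at about (251,218), (310,218) and (369,218). The knobs are orange, at (235,208), (304,200) and (381,203). The tabs are blue, at (249,273), (307,273) and (371,273), and a yellow pad sits at (285,256). The side view agrees.

```bash
python3 - <<'E'
from h import *
f=r.grab_frame("top"); g=r.grab_frame("side")
img=f["frame"][145:300,215:405,::-1]; cv2.imwrite("pics/topc.png",cv2.resize(img,None,fx=4,fy=3.8,interpolation=cv2.INTER_CUBIC))
def tri(a,b):
    o1,d1=ray(f,*a); o2,d2=ray(g,*b); A=np.stack([d1,-d2],1); t=np.linalg.lstsq(A,o2-o1,rcond=None)[0]
    p,q=o1+t[0]*d1,o2+t[1]*d2; return ((p+q)/2*1000).round(1),round(np.linalg.norm(p-q)*1000,1)
print("knobs tri",[tri(*x) for x in [((234.8,208.1),(253.5,264.2)),((304.4,199.8),(268.1,212.1)),((381.1,203.5),(293.1,167.6))]])
print("knobs plane",[(onz(f,*u,.170)*1000).round(1)[:2] for u in[(234.8,208.1),(304.4,199.8),(381.1,203.5)]])
print("tabs plane",[(onz(f,*u,.113)*1000).round(1)[:2] for u in[(248.9,272.9),(307.4,273.1),(371.3,273.2)]])
print("tabs tri",[tri(*x) for x in [((248.9,272.9),(332.5,291.6)),((307.4,273.1),(345.8,246)),((371.3,273.2),(357.9,204.7))]])
h=cv2.cvtColor(f["frame"],cv2.COLOR_RGB2HSV)
# tray: dark grey low sat
m=cv2.inRange(h,(85,15,50),(125,110,125)); m[:145]=0;m[300:]=0;m[:,:215]=0;m[:,405:]=0
m=cv2.morphologyEx(m,cv2.MORPH_OPEN,np.ones((3,3)))
c=np.vstack(cv2.findContours(m,cv2.RETR_EXTERNAL,cv2.CHAIN_APPROX_NONE)[0])[:,0]
P=np.array([onz(f,u,v,.02)[:2] for u,v in c],np.float32)*1000
R=cv2.minAreaRect(P); print("tray",R,cv2.boxPoints(R))
# rail ends: green / red blobs
for nm,lo,hi in(("green",(50,100,80),(80,255,255)),("red",(0,150,120),(4,255,255)),("red2",(174,150,100),(180,255,255)),("yel",(25,150,120),(35,255,255))):
    print(nm,[((onz(f,*b[0],.082)*1000).round(1)[:2].tolist(),b[1][4]) for b in blobs(f,lo,hi)])
E
```

```text
knobs tri [(array([570.4, 167.4, 169.9]), np.float64(1.0)), (array([587.4,  12.2, 170.2]), np.float64(1.2)), (array([ 578.2, -158.7,  169.1]), np.float64(0.3))]
knobs plane [array([570.9, 167.4]), array([588.1,  12.3]), array([ 578.1, -158.5])]
tabs plane [array([432.3, 141.3]), array([430.6,   7.6]), array([ 428.8, -138.3])]
tabs tri [(array([432. , 142.2, 104.5]), np.float64(2.6)), (array([430.5,   7.7, 104.3]), np.float64(2.2)), (array([ 429. , -139.3,  103.1]), np.float64(1.9))]
tray ((570.4815063476562, 0.9166107177734375), (431.46270751953125, 351.1098327636719), 89.29556274414062) [[ 392.2876  -212.64008]
 [ 743.37085 -216.95679]
 [ 748.6754   214.4733 ]
 [ 397.59216  218.79001]]
green [([432.7, 187.7], 93), ([432.7, 53.4], 86), ([431.1, -82.1], 85), ([410.0, 159.8], 16), ([408.8, 26.7], 16), ([407.4, -107.4], 17)]
red [([629.8, -430.3], 109), ([431.9, 88.0], 78), ([431.5, -47.0], 85), ([428.1, -182.9], 87), ([409.6, 111.8], 17), ([408.3, -21.1], 17), ([406.8, -154.1], 17)]
red2 []
yel [([475.6, 61.1], 269)]
```

View pics/topc.png

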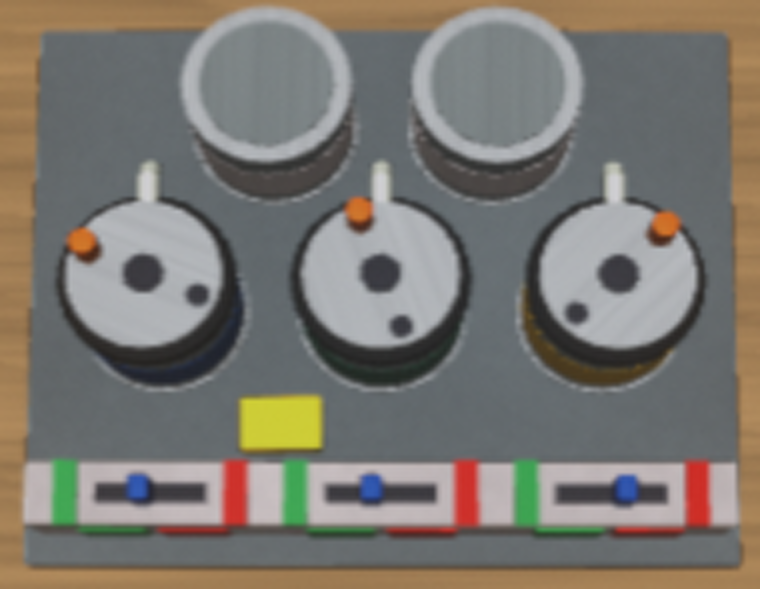

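The crop shows the knobs, hubs and tabs clearly. I'll push with shut fingers, starting with the right wheel (c).

>>> {"op": "drive_tool", "data": {"steps": [{"offset": [24.7,-17.1,0],"spin": 0,"hand": 1},{"offset": [24.7,-17.1,0],"spin": 0,"hand": 1},{"offset": [24.7,-17.1,0],"spin": 0,"hand": 1},{"offset": [24.7,-17.1,0],"spin": 0,"hand": 1},{"offset": [24.7,-17.1,0],"spin": 0,"hand": 1}], "newtons": 20}}

```text
clock: 0.62
tool_pos: [0.2548, -0.5177, 0.2451]
tcp_rot: [-0.0, 0.993, 0.119, -0.0]
force: [0.3, 0.0, -0.3]
finger_gap: 0.0255
gripper_force: 0.0
```

>>> {"op": "drive_tool", "data": {"steps": [{"offset": [24.7,-17.1,0],"spin": 0,"hand": 1},{"offset": [24.7,-17.1,0],"spin": 0,"hand": 1},{"offset": [24.7,-17.1,0],"spin": 0,"hand": 1},{"offset": [24.7,-17.1,0],"spin": 0,"hand": 1},{"offset": [24.7,-17.1,0],"spin": 0,"hand": 1}]}}

```text
clock: 1.03
tool_pos: [0.3545, -0.4054, 0.2453]
tcp_rot: [-0.0, 0.993, 0.12, 0.0]
force: [0.8, 0.0, -0.2]
finger_gap: -0.0002
gripper_force: 0.0
```

>>> {"op": "drive_tool", "data": {"steps": [{"offset": [24.7,-17.1,0],"spin": 0,"hand": 1},{"offset": [24.7,-17.1,0],"spin": 0,"hand": 1},{"offset": [24.7,-17.1,0],"spin": 0,"hand": 1},{"offset": [24.7,-17.1,0],"spin": 0,"hand": 1},{"offset": [24.7,-17.1,0],"spin": 0,"hand": 1}]}}

```text
clock: 1.45
tool_pos: [0.4542, -0.293, 0.2453]
tcp_rot: [-0.0, 0.993, 0.12, -0.0]
force: [0.1, -1.0, -0.3]
finger_gap: 0.0
gripper_force: 0.0
```

>>> {"op": "drive_tool", "data": {"steps": [{"offset": [24.7,-17.1,0],"spin": 0,"hand": 1},{"offset": [24.7,-17.1,0],"spin": 0,"hand": 1},{"offset": [24.7,-17.1,0],"spin": 0,"hand": 1},{"offset": [24.7,-17.1,0],"spin": 0,"hand": 1},{"offset": [24.7,-17.1,0],"spin": 0,"hand": 1}]}}

```text
clock: 1.87
tool_pos: [0.5538, -0.1806, 0.2452]
tcp_rot: [-0.0, 0.993, 0.12, -0.0]
force: [-0.3, -0.4, -0.3]
finger_gap: 0.0004
gripper_force: 0.0
```

>>> {"op": "drive_tool", "data": {"steps": [{"offset": [0,0,0],"spin": -0.098,"hand": 1},{"offset": [0,0,0],"spin": -0.098,"hand": 1},{"offset": [0,0,0],"spin": -0.098,"hand": 1},{"offset": [0,0,0],"spin": -0.098,"hand": 1},{"offset": [0,0,0],"spin": -0.098,"hand": 1}]}}

```text
clock: 2.28
tool_pos: [0.5529, -0.1817, 0.2451]
tcp_rot: [-0.0, 0.933, 0.359, -0.0]
force: [-0.3, 0.0, 0.6]
finger_gap: 0.0001
gripper_force: 0.0
```

>>> {"op": "drive_tool", "data": {"steps": [{"offset": [0,0,20],"spin": 0,"hand": 1},{"offset": [0,0,20],"spin": 0,"hand": 1},{"offset": [0,0,20],"spin": 0,"hand": 1},{"offset": [0,0,15],"spin": 0,"hand": 1},{"offset": [0,0,0],"spin": 0,"hand": 1}]}}

```text
clock: 2.7
tool_pos: [0.5508, -0.1813, 0.1672]
tcp_rot: [-0.002, 0.934, 0.357, -0.003]
force: [0.2, -0.0, 0.1]
finger_gap: -0.0003
gripper_force: 0.0
```

```bash
python3 - <<'E'
from h import *
g=r.grab_frame("side"); print(r.state()["tool_pos"],r.state()["force"])
cv2.imwrite("pics/s1.png",cv2.resize(g["frame"][110:250,230:370,::-1],None,fx=4,fy=4,interpolation=cv2.INTER_CUBIC))
E
```

```text
[ 0.551854   -0.18154718  0.16888767] [-0.79373084 -0.31003393  0.50911069]
```

View pics/s1.png

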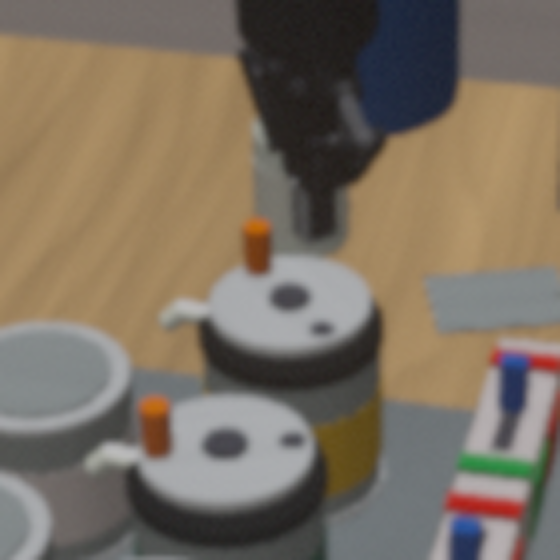

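The finger tips at about (310,169) in the full picture are behind the rim of wheel c at knob height. I'll approach and start turning counter-clockwise.

>>> {"op": "drive_tool", "data": {"steps": [{"offset": [2.5,0,0],"spin": 0,"hand": 1},{"offset": [2.5,0,0],"spin": 0,"hand": 1},{"offset": [2.5,0,0],"spin": 0,"hand": 1},{"offset": [2.5,0,0],"spin": 0,"hand": 1},{"offset": [2.5,0,0],"spin": 0,"hand": 1}]}}

```text
clock: 3.17
tool_pos: [0.5631, -0.1733, 0.1711]
tcp_rot: [0.0, 0.934, 0.357, 0.001]
force: [-0.2, -0.2, 0.3]
finger_gap: 0.0002
gripper_force: 0.0
```

>>> {"op": "drive_tool", "data": {"steps": [{"offset": [2.07,1.08,0],"spin": -0.06,"hand": 1},{"offset": [2.07,1.08,0],"spin": -0.06,"hand": 1},{"offset": [2.07,1.08,0],"spin": -0.06,"hand": 1},{"offset": [2.07,1.08,0],"spin": -0.06,"hand": 1},{"offset": [2.07,1.08,0],"spin": -0.06,"hand": 1}]}}

```text
clock: 3.58
tool_pos: [0.5712, -0.1714, 0.1706]
tcp_rot: [0.0, 0.87, 0.493, -0.002]
force: [-5.1, -4.2, 3.1]
finger_gap: 0.0001
gripper_force: 2.9
```

>>> {"op": "drive_tool", "data": {"steps": [{"offset": [2.07,1.08,0],"spin": -0.06,"hand": 1},{"offset": [2.07,1.08,0],"spin": -0.06,"hand": 1},{"offset": [2.07,1.08,0],"spin": -0.06,"hand": 1},{"offset": [2.07,1.08,0],"spin": -0.06,"hand": 1},{"offset": [2.07,1.08,0],"spin": -0.06,"hand": 1}]}}

```text
clock: 4.0
tool_pos: [0.5809, -0.1654, 0.1706]
tcp_rot: [0.001, 0.787, 0.617, -0.002]
force: [-2.4, -5.8, 2.3]
finger_gap: -0.0001
gripper_force: 3.1
```

>>> {"op": "drive_tool", "data": {"steps": [{"offset": [2.07,1.08,0],"spin": -0.06,"hand": 1},{"offset": [2.07,1.08,0],"spin": -0.06,"hand": 1},{"offset": [2.07,1.08,0],"spin": -0.06,"hand": 1},{"offset": [2.07,1.08,0],"spin": -0.06,"hand": 1},{"offset": [2.07,1.08,0],"spin": -0.06,"hand": 1}]}}

```text
clock: 4.42
tool_pos: [0.5887, -0.1566, 0.1707]
tcp_rot: [0.002, 0.686, 0.728, -0.002]
force: [0.9, -6.4, -0.0]
finger_gap: -0.0002
gripper_force: 3.4
```

>>> {"op": "drive_tool", "data": {"steps": [{"offset": [2.07,1.08,0],"spin": -0.06,"hand": 1},{"offset": [2.07,1.08,0],"spin": -0.06,"hand": 1},{"offset": [2.07,1.08,0],"spin": -0.06,"hand": 1},{"offset": [2.07,1.08,0],"spin": -0.06,"hand": 1},{"offset": [2.07,1.08,0],"spin": -0.06,"hand": 1}]}}

```text
clock: 4.83
tool_pos: [0.5937, -0.1455, 0.1708]
tcp_rot: [0.003, 0.569, 0.822, -0.001]
force: [3.5, -6.5, -3.2]
finger_gap: -0.0002
gripper_force: 3.8
```

>>> {"op": "drive_tool", "data": {"steps": [{"offset": [2.07,1.08,0],"spin": -0.06,"hand": 1},{"offset": [2.07,1.08,0],"spin": -0.06,"hand": 1},{"offset": [2.07,1.08,0],"spin": -0.06,"hand": 1},{"offset": [2.07,1.08,0],"spin": -0.06,"hand": 1},{"offset": [2.07,1.08,0],"spin": -0.06,"hand": 1}]}}

```text
clock: 5.25
tool_pos: [0.5952, -0.1331, 0.1709]
tcp_rot: [0.004, 0.44, 0.898, -0.0]
force: [5.8, -5.6, -4.8]
finger_gap: 0.0001
gripper_force: 4.1
```

```bash
python3 - <<'E'
from h import *
f=r.grab_frame("top"); g=r.grab_frame("side"); print(r.state()["tool_pos"],r.state()["force"])
for n,F in(("t",f),("s",g)):
  print(n,[(b[0],(onz(F,*b[0],.165)*1000).round(1)) for b in blobs(F,(5,150,120),(18,255,255),6)])
E
```

```text
[ 0.59500785 -0.13243338  0.17082445] [ 4.86533124 -5.5685136  -3.73715478]
t [([492.9, 189.5], array([ 610.9, -416.7,  165. ])), ([304.4, 199.8], array([589.4,  12.4, 165. ])), ([362.8, 201.0], array([ 585.4, -118.2,  165. ])), ([234.8, 208.1], array([572.1, 168.2, 165. ]))]
s [([286.0, 177.3], array([ 585.5, -123.9,  165. ])), ([268.0, 212.2], array([589.2,   6. , 165. ])), ([253.4, 264.6], array([571.7, 163.3, 165. ])), ([211.2, 434.0], array([527. , 501.5, 165. ]))]
```

>>> {"op": "drive_tool", "data": {"steps": [{"offset": [2.07,1.08,0],"spin": -0.06,"hand": 1},{"offset": [2.07,1.08,0],"spin": -0.06,"hand": 1},{"offset": [2.07,1.08,0],"spin": -0.06,"hand": 1},{"offset": [2.07,1.08,0],"spin": -0.06,"hand": 1},{"offset": [2.07,1.08,0],"spin": -0.06,"hand": 1}]}}

```text
clock: 5.77
tool_pos: [0.5927, -0.1206, 0.1709]
tcp_rot: [0.004, 0.3, 0.954, 0.0]
force: [8.4, -4.2, -5.8]
finger_gap: -0.0001
gripper_force: 4.2
```

>>> {"op": "drive_tool", "data": {"steps": [{"offset": [2.07,1.08,0],"spin": -0.06,"hand": 1},{"offset": [2.07,1.08,0],"spin": -0.06,"hand": 1},{"offset": [2.07,1.08,0],"spin": -0.06,"hand": 1},{"offset": [2.07,1.08,0],"spin": -0.06,"hand": 1},{"offset": [2.07,1.08,0],"spin": -0.06,"hand": 1}]}}

```text
clock: 6.18
tool_pos: [0.5865, -0.1095, 0.171]
tcp_rot: [0.004, 0.154, 0.988, 0.001]
force: [8.8, -1.4, -6.6]
finger_gap: -0.0002
gripper_force: 4.2
```

>>> {"op": "drive_tool", "data": {"steps": [{"offset": [-8,0,0],"spin": 0,"hand": 1},{"offset": [-8,0,0],"spin": 0,"hand": 1},{"offset": [0,0,-20],"spin": 0,"hand": 1},{"offset": [0,0,-25],"spin": 0,"hand": 1},{"offset": [0,0,0],"spin": 0,"hand": 1}]}}

```text
clock: 6.6
tool_pos: [0.6007, -0.1138, 0.2195]
tcp_rot: [0.003, 0.156, 0.988, 0.0]
force: [1.3, 1.1, 0.3]
finger_gap: 0.0001
gripper_force: 0.0
```

```bash
python3 - <<'E'
from h import *
f=r.grab_frame("top"); s=r.state(); print(s["tool_pos"],s["force"],s["tcp_rot"],s["qpos"])
for n,F in(("t",f),):
  print(n,[(b[0],(onz(F,*b[0],.17)*1000).round(1)) for b in blobs(F,(5,150,120),(18,255,255),6)])
E
```

```text
[ 0.59971815 -0.11399125  0.21775318] [0.28709311 0.69456163 0.2789439 ] [2.30171876e-03 1.56104365e-01 9.87737881e-01 8.58119109e-05] [ 0.5710609   0.69057177 -0.72129029  1.65436635  0.52614614  0.99499452
  0.92848379]
t [([304.4, 199.8], array([588.1,  12.3, 170. ])), ([234.8, 208.1], array([570.9, 167.4, 170. ])), ([356.3, 207.9], array([ 568.5, -102.9,  170. ]))]
```

Wheel c binds: about 9 N resistance, turned about 112°. Now wheel a, clockwise.

>>> {"op": "drive_tool", "data": {"steps": [{"offset": [14.6,26.1,0],"spin": 0,"hand": 1},{"offset": [14.6,26.1,0],"spin": 0,"hand": 1},{"offset": [14.6,26.1,0],"spin": 0,"hand": 1},{"offset": [14.6,26.1,0],"spin": 0,"hand": 1},{"offset": [14.6,26.1,0],"spin": 0,"hand": 1}]}}

```text
clock: 7.07
tool_pos: [0.5676, 0.0333, 0.2146]
tcp_rot: [-0.001, 0.156, 0.988, -0.0]
force: [0.4, -0.3, 0.0]
finger_gap: -0.0002
gripper_force: 0.0
```

>>> {"op": "drive_tool", "data": {"steps": [{"offset": [14.6,26.1,0],"spin": 0,"hand": 1},{"offset": [14.6,26.1,0],"spin": 0,"hand": 1},{"offset": [14.6,26.1,0],"spin": 0,"hand": 1},{"offset": [14.6,26.1,0],"spin": 0,"hand": 1},{"offset": [14.6,26.1,0],"spin": 0,"hand": 1}]}}

```text
clock: 7.48
tool_pos: [0.5382, 0.1801, 0.2146]
tcp_rot: [-0.001, 0.156, 0.988, -0.001]
force: [-0.5, 0.4, -1.4]
finger_gap: -0.0001
gripper_force: 0.0
```

>>> {"op": "drive_tool", "data": {"steps": [{"offset": [0,0,0],"spin": 0.07,"hand": 1},{"offset": [0,0,16],"spin": 0,"hand": 1},{"offset": [0,0,16],"spin": 0,"hand": 1},{"offset": [0,0,15],"spin": 0,"hand": 1},{"offset": [0,0,0],"spin": 0,"hand": 1}]}}

```text
clock: 7.9
tool_pos: [0.537, 0.1778, 0.1651]
tcp_rot: [-0.003, 0.19, 0.982, -0.002]
force: [0.2, -0.3, -0.5]
finger_gap: -0.0002
gripper_force: 0.0
```

>>> {"op": "drive_tool", "data": {"steps": [{"offset": [-3,0.5,-0.5],"spin": 0,"hand": 1},{"offset": [-3,0.5,-0.5],"spin": 0,"hand": 1},{"offset": [-3,0.5,-0.5],"spin": 0,"hand": 1},{"offset": [-2.5,0.5,0],"spin": 0,"hand": 1},{"offset": [-2.5,0.5,0],"spin": 0,"hand": 1}]}}

```text
clock: 8.32
tool_pos: [0.5536, 0.1762, 0.1705]
tcp_rot: [0.001, 0.19, 0.982, 0.0]
force: [0.9, 0.3, 0.6]
finger_gap: 0.0001
gripper_force: 0.0
```

>>> {"op": "drive_tool", "data": {"steps": [{"offset": [-2.07,1.08,0],"spin": 0.06,"hand": 1},{"offset": [-2.07,1.08,0],"spin": 0.06,"hand": 1},{"offset": [-2.07,1.08,0],"spin": 0.06,"hand": 1},{"offset": [-2.07,1.08,0],"spin": 0.06,"hand": 1},{"offset": [-2.07,1.08,0],"spin": 0.06,"hand": 1}]}}

```text
clock: 8.73
tool_pos: [0.5622, 0.177, 0.1701]
tcp_rot: [-0.002, 0.335, 0.942, -0.0]
force: [-5.8, 1.3, 3.6]
finger_gap: -0.0001
gripper_force: 2.7
```

>>> {"op": "drive_tool", "data": {"steps": [{"offset": [-2.07,1.08,0],"spin": 0.06,"hand": 1},{"offset": [-2.07,1.08,0],"spin": 0.06,"hand": 1},{"offset": [-2.07,1.08,0],"spin": 0.06,"hand": 1},{"offset": [-2.07,1.08,0],"spin": 0.06,"hand": 1},{"offset": [-2.07,1.08,0],"spin": 0.06,"hand": 1}]}}

```text
clock: 9.15
tool_pos: [0.5733, 0.1745, 0.1701]
tcp_rot: [-0.002, 0.472, 0.882, 0.0]
force: [-4.5, 3.1, 2.2]
finger_gap: -0.0
gripper_force: 2.8
```

>>> {"op": "drive_tool", "data": {"steps": [{"offset": [-2.07,1.08,0],"spin": 0.06,"hand": 1},{"offset": [-2.07,1.08,0],"spin": 0.06,"hand": 1},{"offset": [-2.07,1.08,0],"spin": 0.06,"hand": 1},{"offset": [-2.07,1.08,0],"spin": 0.06,"hand": 1},{"offset": [-2.07,1.08,0],"spin": 0.06,"hand": 1}]}}

```text
clock: 9.57
tool_pos: [0.5834, 0.1689, 0.1702]
tcp_rot: [-0.002, 0.598, 0.801, 0.001]
force: [-3.6, 5.2, -0.3]
finger_gap: 0.0003
gripper_force: 3.0
```

```bash
python3 - <<'E'
from h import *
f=r.grab_frame("top"); g=r.grab_frame("side"); print(r.state()["tool_pos"],r.state()["force"])
for n,F in(("t",f),("s",g)):
  print(n,[(b[0],(onz(F,*b[0],.165)*1000).round(1)) for b in blobs(F,(5,150,120),(18,255,255),6)])
E
```

```text
[0.58370874 0.16844791 0.17017684] [-3.40336972  3.93479518 -0.12436946]
t [([492.9, 189.5], array([ 610.9, -416.7,  165. ])), ([304.4, 199.8], array([589.4,  12.4, 165. ])), ([356.3, 207.9], array([ 569.7, -103.3,  165. ]))]
s [([291.5, 183.4], array([ 568. , -103.3,  165. ])), ([268.0, 212.1], array([589.2,   5.7, 165. ])), ([213.0, 434.4], array([524.4, 501.6, 165. ]))]
```

>>> {"op": "drive_tool", "data": {"steps": [{"offset": [-2.07,1.08,0],"spin": 0.06,"hand": 1},{"offset": [-2.07,1.08,0],"spin": 0.06,"hand": 1},{"offset": [-2.07,1.08,0],"spin": 0.06,"hand": 1},{"offset": [-2.07,1.08,0],"spin": 0.06,"hand": 1},{"offset": [-2.07,1.08,0],"spin": 0.06,"hand": 1}]}}

```text
clock: 10.08
tool_pos: [0.5916, 0.1606, 0.1703]
tcp_rot: [-0.002, 0.711, 0.703, 0.002]
force: [-0.3, 7.5, -2.8]
finger_gap: 0.0001
gripper_force: 3.4
```

>>> {"op": "drive_tool", "data": {"steps": [{"offset": [-2.07,1.08,0],"spin": 0.06,"hand": 1},{"offset": [-2.07,1.08,0],"spin": 0.06,"hand": 1},{"offset": [-2.07,1.08,0],"spin": 0.06,"hand": 1},{"offset": [-2.07,1.08,0],"spin": 0.06,"hand": 1},{"offset": [-2.07,1.08,0],"spin": 0.06,"hand": 1}]}}

```text
clock: 10.5
tool_pos: [0.5973, 0.1499, 0.1704]
tcp_rot: [-0.002, 0.808, 0.589, 0.004]
force: [3.5, 7.2, -4.7]
finger_gap: 0.0001
gripper_force: 3.9
```

>>> {"op": "drive_tool", "data": {"steps": [{"offset": [-2.07,1.08,0],"spin": 0.06,"hand": 1},{"offset": [-2.07,1.08,0],"spin": 0.06,"hand": 1},{"offset": [-2.07,1.08,0],"spin": 0.06,"hand": 1},{"offset": [-2.07,1.08,0],"spin": 0.06,"hand": 1},{"offset": [-2.07,1.08,0],"spin": 0.06,"hand": 1}]}}

```text
clock: 10.92
tool_pos: [0.5997, 0.1376, 0.1705]
tcp_rot: [-0.001, 0.887, 0.461, 0.005]
force: [5.8, 6.2, -4.9]
finger_gap: -0.0003
gripper_force: 4.2
```

>>> {"op": "drive_tool", "data": {"steps": [{"offset": [-2.07,1.08,0],"spin": 0.06,"hand": 1},{"offset": [-2.07,1.08,0],"spin": 0.06,"hand": 1},{"offset": [-2.07,1.08,0],"spin": 0.06,"hand": 1},{"offset": [-2.07,1.08,0],"spin": 0.06,"hand": 1},{"offset": [-2.07,1.08,0],"spin": 0.06,"hand": 1}]}}

```text
clock: 11.33
tool_pos: [0.5979, 0.1248, 0.1708]
tcp_rot: [-0.0, 0.946, 0.323, 0.005]
force: [7.9, 3.0, -6.6]
finger_gap: -0.0002
gripper_force: 4.3
```

>>> {"op": "drive_tool", "data": {"steps": [{"offset": [8,0,0],"spin": 0,"hand": 1},{"offset": [8,0,0],"spin": 0,"hand": 1},{"offset": [0,0,-20],"spin": 0,"hand": 1},{"offset": [0,0,-25],"spin": 0,"hand": 1},{"offset": [0,0,0],"spin": 0,"hand": 1}]}}

```text
clock: 11.75
tool_pos: [0.609, 0.1338, 0.2192]
tcp_rot: [0.0, 0.946, 0.325, 0.004]
force: [0.6, 1.0, 0.2]
finger_gap: 0.0
gripper_force: 0.0
```

```bash
python3 - <<'E'
from h import *
f=r.grab_frame("top"); s=r.state(); print(s["tool_pos"],s["force"],s["tcp_rot"])
for n,F in(("t",f),("s",r.grab_frame("side"))):
  print(n,[(b[0],(onz(F,*b[0],.17)*1000).round(1)) for b in blobs(F,(5,150,120),(18,255,255),6)])
E
```

```text
[0.60811195 0.13342389 0.21745017] [-0.1041276   1.01475577 -0.26717638] [1.03033510e-05 9.45814895e-01 3.24696617e-01 2.50831730e-03]
t [([490.6, 187.6], array([ 614., -410.,  170.])), ([304.4, 199.8], array([588.1,  12.3, 170. ])), ([356.3, 207.9], array([ 568.5, -102.9,  170. ]))]
s [([291.7, 182.2], array([ 566.7, -100.6,  170. ])), ([268.0, 212.4], array([586.8,  13.1, 170. ])), ([255.8, 243.8], array([582.3, 111.9, 170. ])), ([212.3, 434.2], array([523.7, 504.4, 170. ]))]
```

Wheel a also binds, 6–9 N, turned about 113°. Now wheel b.

>>> {"op": "drive_tool", "data": {"steps": [{"offset": [-15.9,10.4,0],"spin": 0,"hand": 1},{"offset": [-15.9,10.4,0],"spin": 0,"hand": 1},{"offset": [-15.9,10.4,0],"spin": 0,"hand": 1},{"offset": [-15.9,10.4,0],"spin": 0,"hand": 1},{"offset": [-15.9,10.4,0],"spin": 0,"hand": 1}]}}

```text
clock: 12.27
tool_pos: [0.5742, 0.0419, 0.2138]
tcp_rot: [-0.0, 0.946, 0.324, -0.001]
force: [-0.2, 0.0, 0.3]
finger_gap: -0.0
gripper_force: 0.0
```

>>> {"op": "drive_tool", "data": {"steps": [{"offset": [0,0,0],"spin": -0.124,"hand": 1},{"offset": [0,0,0],"spin": -0.124,"hand": 1},{"offset": [0,0,0],"spin": -0.124,"hand": 1},{"offset": [0,0,0],"spin": -0.124,"hand": 1},{"offset": [0,0,0],"spin": -0.124,"hand": 1}]}}

```text
clock: 12.68
tool_pos: [0.5746, 0.0426, 0.2139]
tcp_rot: [-0.001, 0.8, 0.6, -0.001]
force: [0.3, -0.0, -0.1]
finger_gap: 0.0004
gripper_force: 0.0
```

>>> {"op": "drive_tool", "data": {"steps": [{"offset": [0,0,0],"spin": -0.124,"hand": 1},{"offset": [0,0,0],"spin": -0.124,"hand": 1},{"offset": [0,0,0],"spin": -0.124,"hand": 1},{"offset": [0,0,0],"spin": -0.124,"hand": 1},{"offset": [0,0,0],"spin": -0.124,"hand": 1}]}}

```text
clock: 13.1
tool_pos: [0.5746, 0.0426, 0.2138]
tcp_rot: [-0.001, 0.579, 0.815, -0.001]
force: [0.0, -0.1, -0.3]
finger_gap: 0.0001
gripper_force: 0.0
```

>>> {"op": "drive_tool", "data": {"steps": [{"offset": [0,0,16],"spin": 0,"hand": 1},{"offset": [0,0,16],"spin": 0,"hand": 1},{"offset": [0,0,12],"spin": 0,"hand": 1},{"offset": [0,0,0],"spin": 0,"hand": 1},{"offset": [0,0,0],"spin": 0,"hand": 1}]}}

```text
clock: 13.52
tool_pos: [0.5744, 0.0426, 0.1697]
tcp_rot: [-0.001, 0.582, 0.814, -0.001]
force: [0.4, 0.7, -0.2]
finger_gap: 0.0001
gripper_force: 0.0
```

>>> {"op": "drive_tool", "data": {"steps": [{"offset": [-2.5,0.6,0],"spin": 0,"hand": 1},{"offset": [-2.5,0.6,0],"spin": 0,"hand": 1},{"offset": [-2.5,0.6,0],"spin": 0,"hand": 1},{"offset": [-2.5,0.6,0],"spin": 0,"hand": 1},{"offset": [-2,0.6,0],"spin": 0,"hand": 1}]}}

```text
clock: 13.93
tool_pos: [0.5825, 0.0317, 0.1713]
tcp_rot: [0.0, 0.582, 0.813, 0.0]
force: [-0.0, 0.2, -0.1]
finger_gap: 0.0002
gripper_force: 0.0
```

>>> {"op": "drive_tool", "data": {"steps": [{"offset": [-2.07,1.08,0],"spin": 0.06,"hand": 1},{"offset": [-2.07,1.08,0],"spin": 0.06,"hand": 1},{"offset": [-2.07,1.08,0],"spin": 0.06,"hand": 1},{"offset": [-2.07,1.08,0],"spin": 0.06,"hand": 1},{"offset": [-2.07,1.08,0],"spin": 0.06,"hand": 1}]}}

```text
clock: 14.35
tool_pos: [0.5898, 0.0233, 0.1711]
tcp_rot: [0.0, 0.698, 0.716, 0.0]
force: [-0.2, -0.4, 0.1]
finger_gap: -0.0002
gripper_force: 0.3
```

>>> {"op": "drive_tool", "data": {"steps": [{"offset": [-2.07,1.08,0],"spin": 0.06,"hand": 1},{"offset": [-2.07,1.08,0],"spin": 0.06,"hand": 1},{"offset": [-2.07,1.08,0],"spin": 0.06,"hand": 1},{"offset": [-2.07,1.08,0],"spin": 0.06,"hand": 1},{"offset": [-2.07,1.08,0],"spin": 0.06,"hand": 1}]}}

```text
clock: 14.77
tool_pos: [0.5945, 0.0126, 0.1712]
tcp_rot: [0.0, 0.797, 0.604, 0.001]
force: [0.9, -0.3, 0.3]
finger_gap: -0.0003
gripper_force: 0.3
```

>>> {"op": "drive_tool", "data": {"steps": [{"offset": [-2.07,1.08,0],"spin": 0.06,"hand": 1},{"offset": [-2.07,1.08,0],"spin": 0.06,"hand": 1},{"offset": [-2.07,1.08,0],"spin": 0.06,"hand": 1},{"offset": [-2.07,1.08,0],"spin": 0.06,"hand": 1},{"offset": [-2.07,1.08,0],"spin": 0.06,"hand": 1}]}}

```text
clock: 15.18
tool_pos: [0.5955, 0.0009, 0.1712]
tcp_rot: [0.0, 0.878, 0.478, 0.001]
force: [-0.3, 0.5, 0.1]
finger_gap: 0.0002
gripper_force: 0.3
```

>>> {"op": "drive_tool", "data": {"steps": [{"offset": [-2.07,1.08,0],"spin": 0.06,"hand": 1},{"offset": [-2.07,1.08,0],"spin": 0.06,"hand": 1},{"offset": [-2.07,1.08,0],"spin": 0.06,"hand": 1},{"offset": [-2.07,1.08,0],"spin": 0.06,"hand": 1},{"offset": [-2.07,1.08,0],"spin": 0.06,"hand": 1}]}}

```text
clock: 15.6
tool_pos: [0.5931, -0.0106, 0.1712]
tcp_rot: [0.0, 0.94, 0.341, 0.001]
force: [0.4, -0.3, -0.4]
finger_gap: 0.0001
gripper_force: 0.3
```

>>> {"op": "drive_tool", "data": {"steps": [{"offset": [-2.07,1.08,0],"spin": 0.06,"hand": 1},{"offset": [-2.07,1.08,0],"spin": 0.06,"hand": 1},{"offset": [-2.07,1.08,0],"spin": 0.06,"hand": 1},{"offset": [-2.07,1.08,0],"spin": 0.06,"hand": 1},{"offset": [-2.07,1.08,0],"spin": 0.06,"hand": 1}]}}

```text
clock: 16.02
tool_pos: [0.5874, -0.0209, 0.1712]
tcp_rot: [0.0, 0.98, 0.197, 0.001]
force: [1.6, -0.6, 0.6]
finger_gap: -0.0002
gripper_force: 0.3
```

>>> {"op": "drive_tool", "data": {"steps": [{"offset": [-2.07,1.08,0],"spin": 0.06,"hand": 1},{"offset": [-2.07,1.08,0],"spin": 0.06,"hand": 1},{"offset": [-2.07,1.08,0],"spin": 0.06,"hand": 1},{"offset": [0,0,0],"spin": 0,"hand": 1},{"offset": [0,0,0],"spin": 0,"hand": 1}]}}

```text
clock: 16.43
tool_pos: [0.5821, -0.0258, 0.171]
tcp_rot: [0.0, 0.994, 0.11, 0.0]
force: [-0.8, 0.0, 0.1]
finger_gap: 0.0001
gripper_force: 0.0
```

>>> {"op": "drive_tool", "data": {"steps": [{"offset": [8,0,0],"spin": 0,"hand": 1},{"offset": [8,0,0],"spin": 0,"hand": 1},{"offset": [0,0,-20],"spin": 0,"hand": 1},{"offset": [0,0,-25],"spin": 0,"hand": 1},{"offset": [0,0,0],"spin": 0,"hand": 1}]}}

```text
clock: 16.85
tool_pos: [0.6015, -0.022, 0.22]
tcp_rot: [0.0, 0.994, 0.11, 0.004]
force: [0.8, -0.3, 0.3]
finger_gap: -0.0001
gripper_force: 0.0
```

```bash
python3 - <<'E'
from h import *
f=r.grab_frame("top"); s=r.state(); print(s["tool_pos"],s["force"],s["tcp_rot"])
for n,F in(("t",f),("s",r.grab_frame("side"))):
  print(n,[(b[0],(onz(F,*b[0],.17)*1000).round(1)) for b in blobs(F,(5,150,120),(18,255,255),6)])
print("bl",[(b[0],(onz(f,*b[0],.113)*1000).round(1)) for b in blobs(f,(100,120,60),(130,255,255))])
E
```

```text
[ 0.6004005  -0.02199749  0.218207  ] [-0.23491463 -0.53454627 -0.13888328] [2.25118285e-04 9.93906775e-01 1.10182497e-01 3.01485020e-03]
t [([490.6, 187.6], array([ 614., -410.,  170.])), ([259.5, 202.5], array([583. , 112.4, 170. ])), ([356.3, 207.9], array([ 568.5, -102.9,  170. ]))]
s [([291.7, 182.0], array([ 566.9, -101.4,  170. ])), ([285.5, 200.0], array([563.3, -34.9, 170. ])), ([255.7, 243.9], array([582.4, 112.2, 170. ])), ([210.4, 433.9], array([526.4, 504.4, 170. ]))]
bl [([248.2, 272.3], array([433.7, 142.9, 113. ])), ([371.3, 273.2], array([ 428.8, -138.3,  113. ]))]
```

Wheel b runs free: about 0.3 N on the pad and wrist force at noise level, turned about 104°. Now the markers: b to green, a and c to red.

>>> {"op": "drive_tool", "data": {"steps": [{"offset": [0,0,0],"spin": -0.123,"hand": 1},{"offset": [0,0,0],"spin": -0.123,"hand": 1},{"offset": [0,0,0],"spin": -0.123,"hand": 1},{"offset": [0,0,0],"spin": -0.123,"hand": 1},{"offset": [0,0,0],"spin": -0.123,"hand": 1}]}}

```text
clock: 17.37
tool_pos: [0.5972, -0.022, 0.2146]
tcp_rot: [-0.001, 0.913, 0.408, -0.001]
force: [0.4, 0.7, 0.2]
finger_gap: -0.0001
gripper_force: 0.0
```

>>> {"op": "drive_tool", "data": {"steps": [{"offset": [0,0,0],"spin": -0.123,"hand": 1},{"offset": [0,0,0],"spin": -0.123,"hand": 1},{"offset": [0,0,0],"spin": -0.123,"hand": 1},{"offset": [0,0,0],"spin": -0.123,"hand": 1},{"offset": [0,0,0],"spin": -0.123,"hand": 1}]}}

```text
clock: 17.78
tool_pos: [0.5973, -0.0221, 0.2146]
tcp_rot: [-0.001, 0.746, 0.666, -0.001]
force: [0.6, 0.6, 0.3]
finger_gap: 0.0
gripper_force: 0.0
```

>>> {"op": "drive_tool", "data": {"steps": [{"offset": [0,0,0],"spin": -0.121,"hand": 1},{"offset": [0,-34,0],"spin": 0,"hand": 1},{"offset": [0,-34,0],"spin": 0,"hand": 1},{"offset": [0,-34,0],"spin": 0,"hand": 1},{"offset": [0,-34,0],"spin": 0,"hand": 1}]}}

```text
clock: 18.2
tool_pos: [0.4596, -0.0221, 0.2147]
tcp_rot: [-0.001, 0.707, 0.707, -0.0]
force: [0.4, 0.4, 0.3]
finger_gap: 0.0003
gripper_force: 0.0
```

>>> {"op": "drive_tool", "data": {"steps": [{"offset": [0,-34,0],"spin": 0,"hand": 1},{"offset": [0,0,0],"spin": 0,"hand": 1},{"offset": [0,0,0],"spin": 0,"hand": 1},{"offset": [0,0,0],"spin": 0,"hand": 1},{"offset": [0,0,0],"spin": 0,"hand": 1}]}}

```text
clock: 18.62
tool_pos: [0.4292, -0.0221, 0.2157]
tcp_rot: [0.0, 0.707, 0.707, 0.001]
force: [0.6, 0.3, 0.4]
finger_gap: -0.0002
gripper_force: 0.0
```

>>> {"op": "drive_tool", "data": {"steps": [{"offset": [0,1,25],"spin": 0,"hand": 1},{"offset": [0,0,25],"spin": 0,"hand": 1},{"offset": [0,0,25],"spin": 0,"hand": 1},{"offset": [0,0,26],"spin": 0,"hand": 1},{"offset": [0,0,0],"spin": 0,"hand": 1}]}}

```text
clock: 19.03
tool_pos: [0.4273, -0.0221, 0.1111]
tcp_rot: [-0.002, 0.707, 0.707, -0.002]
force: [-0.2, -0.0, 0.8]
finger_gap: 0.0003
gripper_force: 0.0
```

>>> {"op": "drive_tool", "data": {"steps": [{"offset": [5,0,0],"spin": 0,"hand": 1},{"offset": [5,0,0],"spin": 0,"hand": 1},{"offset": [4,0,0],"spin": 0,"hand": 1},{"offset": [4,0,0],"spin": 0,"hand": 1},{"offset": [4,0,0],"spin": 0,"hand": 1}]}}

```text
clock: 19.45
tool_pos: [0.4298, 0.0, 0.116]
tcp_rot: [0.001, 0.707, 0.707, 0.001]
force: [0.8, -1.7, 1.4]
finger_gap: 0.0
gripper_force: 0.8
```

>>> {"op": "drive_tool", "data": {"steps": [{"offset": [4,0,0],"spin": 0,"hand": 1},{"offset": [4,0,0],"spin": 0,"hand": 1},{"offset": [2,0,0],"spin": 0,"hand": 1},{"offset": [1.5,0,0],"spin": 0,"hand": 1},{"offset": [0,0,0],"spin": 0,"hand": 1}]}}

```text
clock: 19.87
tool_pos: [0.4289, 0.0105, 0.1151]
tcp_rot: [0.001, 0.707, 0.707, -0.0]
force: [0.8, -4.3, 3.1]
finger_gap: -0.0002
gripper_force: 2.0
```

>>> {"op": "drive_tool", "data": {"steps": [{"offset": [-6,0,0],"spin": 0,"hand": 1},{"offset": [0,0,-25],"spin": 0,"hand": 1},{"offset": [0,0,-20],"spin": 0,"hand": 1},{"offset": [28,0,0],"spin": 0,"hand": 1},{"offset": [28,0,0],"spin": 0,"hand": 1}]}}

```text
clock: 20.28
tool_pos: [0.429, 0.0601, 0.1606]
tcp_rot: [0.0, 0.709, 0.705, 0.001]
force: [1.4, 0.6, -0.2]
finger_gap: 0.0001
gripper_force: 0.0
```

>>> {"op": "drive_tool", "data": {"steps": [{"offset": [28,0,0],"spin": 0,"hand": 1},{"offset": [28,0.5,0],"spin": 0,"hand": 1},{"offset": [28,0.5,0],"spin": 0,"hand": 1},{"offset": [28,0.5,0],"spin": 0,"hand": 1},{"offset": [0,0,0],"spin": 0,"hand": 1}]}}

```text
clock: 20.7
tool_pos: [0.4298, 0.18, 0.16]
tcp_rot: [-0.001, 0.704, 0.71, 0.002]
force: [0.5, -0.1, 1.0]
finger_gap: 0.0001
gripper_force: 0.0
```

```bash
python3 - <<'E'
from h import *
f=r.grab_frame("top"); g=r.grab_frame("side"); print(r.state()["tool_pos"])
for F in(f,g): print([(b[0],b[1][4],(onz(F,*b[0],.113)*1000).round(1)) for b in blobs(F,(100,120,60),(130,255,255))])
E
```

```text
[0.4292713  0.17414967 0.15947782]
[([298.9, 273.0], 31, array([431.,  27., 113.])), ([371.3, 273.2], 37, array([ 428.8, -138.3,  113. ]))]
[([625.9, 34.5], 2133, array([ -304.9, -1264.4,   113. ])), ([520.3, 87.2], 3513, array([  55.4, -791.2,  113. ])), ([357.4, 204.8], 68, array([ 427.2, -125.1,  113. ])), ([332.4, 295.0], 44, array([427.5, 159.5, 113. ])), ([265.9, 311.0], 544, array([535.1, 222. , 113. ]))]
```

>>> {"op": "drive_tool", "data": {"steps": [{"offset": [0,0,23],"spin": 0,"hand": 1},{"offset": [0,0,22],"spin": 0,"hand": 1},{"offset": [0,0,0],"spin": 0,"hand": 1},{"offset": [-5,0,0],"spin": 0,"hand": 1},{"offset": [-5,0,0],"spin": 0,"hand": 1}]}}

```text
clock: 21.22
tool_pos: [0.4302, 0.1622, 0.1153]
tcp_rot: [0.0, 0.707, 0.707, -0.0]
force: [0.6, -0.2, 1.3]
finger_gap: 0.0001
gripper_force: 0.0
```

>>> {"op": "drive_tool", "data": {"steps": [{"offset": [-4,0,0],"spin": 0,"hand": 1},{"offset": [-5,0,0],"spin": 0,"hand": 1},{"offset": [-5,0,0],"spin": 0,"hand": 1},{"offset": [-5,0,0],"spin": 0,"hand": 1},{"offset": [-5,0,0],"spin": 0,"hand": 1}]}}

```text
clock: 21.63
tool_pos: [0.4305, 0.1389, 0.1153]
tcp_rot: [0.0, 0.707, 0.707, 0.001]
force: [0.1, 2.6, 1.0]
finger_gap: 0.0003
gripper_force: 0.8
```

>>> {"op": "drive_tool", "data": {"steps": [{"offset": [-4,0,0],"spin": 0,"hand": 1},{"offset": [-4,0,0],"spin": 0,"hand": 1},{"offset": [-2,0,0],"spin": 0,"hand": 1},{"offset": [-1.5,0,0],"spin": 0,"hand": 1},{"offset": [0,0,0],"spin": 0,"hand": 1}]}}

```text
clock: 22.05
tool_pos: [0.4303, 0.1292, 0.115]
tcp_rot: [-0.0, 0.707, 0.707, 0.001]
force: [-0.7, 5.5, 1.5]
finger_gap: 0.0
gripper_force: 2.5
```

>>> {"op": "drive_tool", "data": {"steps": [{"offset": [6,0,0],"spin": 0,"hand": 1},{"offset": [0,0,-25],"spin": 0,"hand": 1},{"offset": [0,0,-20],"spin": 0,"hand": 1},{"offset": [-26,0,0],"spin": 0,"hand": 1},{"offset": [-26,0,0],"spin": 0,"hand": 1}]}}

```text
clock: 22.47
tool_pos: [0.4308, 0.0824, 0.1608]
tcp_rot: [0.001, 0.706, 0.708, 0.001]
force: [0.3, -0.2, 0.4]
finger_gap: 0.0001
gripper_force: 0.0
```

>>> {"op": "drive_tool", "data": {"steps": [{"offset": [-27,0,0],"spin": 0,"hand": 1},{"offset": [-27,0,0],"spin": 0,"hand": 1},{"offset": [-27,0,0],"spin": 0,"hand": 1},{"offset": [-27,0,0],"spin": 0,"hand": 1},{"offset": [-27,0,0],"spin": 0,"hand": 1}]}}

```text
clock: 22.88
tool_pos: [0.4294, -0.0549, 0.1596]
tcp_rot: [-0.0, 0.707, 0.707, -0.001]
force: [0.8, -0.4, 0.4]
finger_gap: -0.0
gripper_force: 0.0
```

>>> {"op": "drive_tool", "data": {"steps": [{"offset": [-27,0,0],"spin": 0,"hand": 1},{"offset": [-27,0,0],"spin": 0,"hand": 1},{"offset": [0,0,0],"spin": 0,"hand": 1},{"offset": [0,0,0],"spin": 0,"hand": 1},{"offset": [0,0,0],"spin": 0,"hand": 1}]}}

```text
clock: 23.3
tool_pos: [0.4298, -0.107, 0.1596]
tcp_rot: [-0.0, 0.707, 0.707, -0.0]
force: [-0.2, 0.2, -0.1]
finger_gap: 0.0001
gripper_force: 0.0
```

Target for the tool is y ≈ -141.5, so I'll push -35.

>>> {"op": "drive_tool", "data": {"steps": [{"offset": [0,0,23],"spin": 0,"hand": 1},{"offset": [0,0,22],"spin": 0,"hand": 1},{"offset": [0,0,0],"spin": 0,"hand": 1},{"offset": [-4,0,0],"spin": 0,"hand": 1},{"offset": [-4,0,0],"spin": 0,"hand": 1}]}}

```text
clock: 23.72
tool_pos: [0.4305, -0.1145, 0.1154]
tcp_rot: [0.0, 0.706, 0.708, 0.0]
force: [-0.6, -0.6, 0.3]
finger_gap: 0.0001
gripper_force: 0.0
```

>>> {"op": "drive_tool", "data": {"steps": [{"offset": [-4,0,0],"spin": 0,"hand": 1},{"offset": [-4,0,0],"spin": 0,"hand": 1},{"offset": [-4,0,0],"spin": 0,"hand": 1},{"offset": [-4,0,0],"spin": 0,"hand": 1},{"offset": [-4,0,0],"spin": 0,"hand": 1}]}}

```text
clock: 24.13
tool_pos: [0.4305, -0.1357, 0.1152]
tcp_rot: [0.0, 0.707, 0.707, 0.0]
force: [-0.2, 0.5, 1.5]
finger_gap: -0.0001
gripper_force: 0.8
```

>>> {"op": "drive_tool", "data": {"steps": [{"offset": [-3,0,0],"spin": 0,"hand": 1},{"offset": [-2,0,0],"spin": 0,"hand": 1},{"offset": [-1,0,0],"spin": 0,"hand": 1},{"offset": [-1,0,0],"spin": 0,"hand": 1},{"offset": [0,0,0],"spin": 0,"hand": 1}]}}

```text
clock: 24.55
tool_pos: [0.4302, -0.1408, 0.1149]
tcp_rot: [-0.001, 0.707, 0.708, 0.001]
force: [0.6, 6.2, 4.2]
finger_gap: -0.0001
gripper_force: 2.9
```

>>> {"op": "drive_tool", "data": {"steps": [{"offset": [6,0,0],"spin": 0,"hand": 1},{"offset": [0,0,-30],"spin": 0,"hand": 1},{"offset": [0,0,-30],"spin": 0,"hand": 1},{"offset": [0,0,-30],"spin": 0,"hand": 1},{"offset": [0,0,-20],"spin": 0,"hand": 1}]}}

```text
clock: 24.97
tool_pos: [0.4304, -0.1366, 0.227]
tcp_rot: [0.001, 0.707, 0.707, 0.0]
force: [1.3, -0.6, -0.1]
finger_gap: 0.0001
gripper_force: 0.0
```

>>> {"op": "drive_tool", "data": {"steps": [{"offset": [-32,0,0],"spin": 0,"hand": 1},{"offset": [-32,0,0],"spin": 0,"hand": 1},{"offset": [-32,0,0],"spin": 0,"hand": 1},{"offset": [-32,0,0],"spin": 0,"hand": 1},{"offset": [-32,0,0],"spin": 0,"hand": 1}]}}

```text
clock: 25.38
tool_pos: [0.4293, -0.2981, 0.2247]
tcp_rot: [-0.0, 0.707, 0.707, -0.001]
force: [-0.2, 0.1, -0.4]
finger_gap: 0.0002
gripper_force: 0.0
```

```bash
python3 - <<'E'
from h import *
f=r.grab_frame("top"); g=r.grab_frame("side"); print(r.state()["tool_pos"],r.state()["force"])
for F in(f,g): print([(b[0],b[1][4],(onz(F,*b[0],.113)*1000).round(1)) for b in blobs(F,(100,120,60),(130,255,255))])
print([(onz(f,*b[0],.17)*1000).round(1) for b in blobs(f,(5,150,120),(18,255,255),6)])
img=f["frame"][145:300,215:405,::-1]; cv2.imwrite("pics/end.png",cv2.resize(img,None,fx=4,fy=3.8,interpolation=cv2.INTER_CUBIC))
E
```

```text
[ 0.4284245  -0.30282428  0.22425223] [-1.77679393  0.53414462  0.30641231]
[([261.6, 273.0], 36, array([431.8, 112.2, 113. ])), ([298.9, 273.0], 31, array([431.,  27., 113.])), ([379.2, 273.1], 32, array([ 428.8, -156.4,  113. ]))]
[([530.8, 71.1], 6397, array([  19.6, -911.4,  113. ])), ([637.2, 8.4], 91, array([ -387.8, -1540. ,   113. ])), ([315.6, 106.3], 1497, array([ 616.2, -564.7,  113. ])), ([359.5, 199.6], 50, array([ 425.8, -145.3,  113. ])), ([344.2, 252.0], 72, array([427.6,  36.8, 113. ])), ([335.3, 281.1], 75, array([429.2, 122.4, 113. ])), ([264.8, 311.1], 508, array([537. , 222.6, 113. ]))]
[array([ 611.9, -415. ,  170. ]), array([583. , 112.4, 170. ]), array([ 568.5, -102.9,  170. ]), array([563.4, -32.8, 170. ])]
```

View pics/end.png

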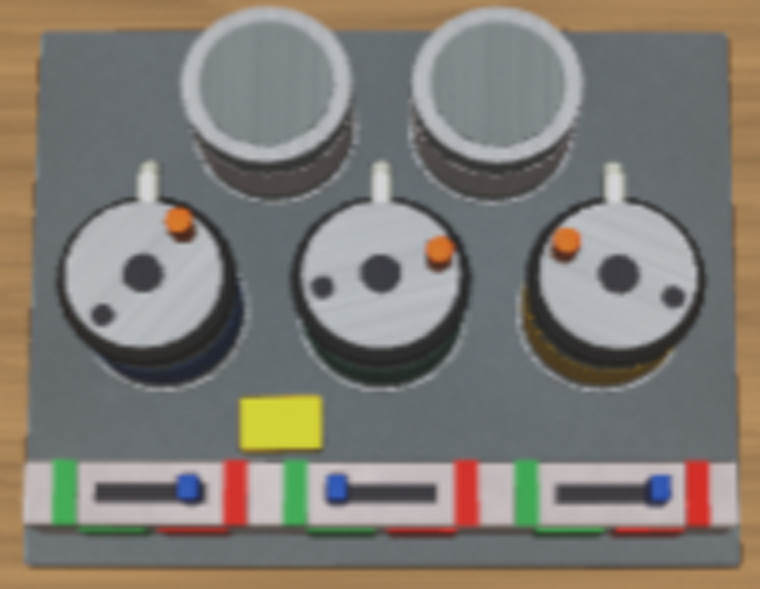

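All the tabs are at their slot ends: a at (189,488) red, b at (337,488) green, c at (660,488) red. All three knobs have turned past a quarter, the pad hasn't moved, and the arm is clear. I'm handing in.

```bash
python3 -c "
from plant import r
print(r.job_done())"
```

```text
the job is handed in; nothing more can be done
None
```

The job is handed in: the left and right wheels bind and their tabs are at red, the middle wheel runs free and its tab is at green, and each wheel was turned about 100–113°; the hand-in call returned no verdict.

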